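# Rotate flask and bottles between balance, stirrer and spill tray

### The job

The foil-wrapped flask has been weighed and is next to be stirred: move it from the balance to the middle of the magnetic stirrer's plate, put the brown bottle that stands on the stirrer into the middle of the spill tray, and the white bottle from the tray onto the middle of the balance pan. Every one of these places is taken at first, so use the free cork mat (or another clear spot) on the way. Keep all three upright, set them down without dropping them, and leave the glass beaker and the timer where they are.

Things in the scene. Friction and masses are not known exactly. Their poses are not given: they have to be found in the camera images.
- flask_mid (a point): A small beaker wrapped all over in crumpled silver foil; a closed, upright cylinder 61 mm across and 84 mm high, 0.15 kg. The point is its centre, 42 mm above its underside; z is up. It starts on the balance pan, up to 11 mm off the middle.
- brown_bottle_mid (a point): The taller reagent bottle, brown with a black cap, 102 mm high, 0.12 kg. Its body is a cylinder 52 mm across up to 65 mm above its underside; the cap is 31 mm across, from 71 to 102 mm. The point is its centre, 51 mm above its underside; z is up. Grip the body near its shoulder (about 55 mm up) or the cap, so that the cap does not meet the gripper's palm. It starts on the stirrer's plate, up to 11 mm off the middle.
- white_bottle_mid (a point): The shorter reagent bottle, white with a red cap, 78 mm high, 0.08 kg. Its body is a cylinder 42 mm across up to 50 mm above its underside; the cap is 25 mm across, from 55 to 78 mm. The point is its centre, 39 mm above its underside; z is up. It starts in the spill tray, up to 11 mm off the middle. (Another bottle at the very back left of the worktop is not part of the job.)
- stirrer_plate (a point): Magnetic stirrer, fixed to the worktop: a grey box 140 x 110 mm with a white square plate, 96 x 96 mm, on top, and a black knob and a black switch (together at most 61 mm above the worktop) on the side of its own -x. The point is the middle of the plate's upper face, 56 mm above the worktop; z is up.
- balance_pan (a point): Top-loading balance, fixed to the worktop: a white box 145 x 110 mm with a round steel pan, 92 mm across, and a dark display on the side of its own -x. The point is the middle of the pan's upper face, 45 mm above the worktop; z is up. The pan does not move.
- tray_floor (a point): Spill tray, fixed to the worktop: a square open steel tray 110 x 110 mm outside, 102 x 102 mm inside, walls 4 mm thick with their rim 16 mm above the worktop. The point is the middle of its inner floor, 4 mm above the worktop; z is up.
- mat_top (a point): Round cork mat, 100 mm across and 6 mm thick, fixed to the worktop, with nothing on it at the start: the free spot for use on the way. The point is the middle of its upper face, 6 mm above the worktop; z is up. Stirrer, balance, tray and mat stand side by side in any order; things under 30 mm high lie fixed between and in front of them.
- glass_beaker: A loose, empty clear glass beaker, 54 mm across and 68 mm high, that stands behind the work. Leave it alone. Origin at the middle of its underside. Also behind, about 0.18 m beyond the middle of the row, two fixed pipettes hang 0.2 to 0.44 m above the worktop: carry things straight along the row, not in an arc that swings out there.
- timer: A loose small white bench timer, 62 x 68 x 18 mm, that lies behind the work. Leave it alone. Origin at the middle of its underside.

How it is judged:
By the outcome, as a careful person would: the job done as asked, in the order asked, and still so for the second after the job is handed in, with the robot touching nothing.
It also fails if it takes over 134 s, if anything falls off the work surface, if the arm or the gripper's body presses on something with over 40 N, if the wrist force passes 120 N, or if a joint passes its speed limit or range.

### The arm

A 6-joint arm with a two-finger parallel gripper is mounted at the origin on a cart in front of the work surface, level with it; the furniture and walls round the work are solid. World frame = base frame: x ahead of the robot, y to its left, z up, the work surface at z = 0. Lengths are in m, angles in degrees, forces in N, time in s.
With the tool pointing down it reaches from about 0.4 to 0.825 m from the base axis. Payload 7 kg.
Tool frame: the origin (TCP) lies on the centre line of the jaws, within the pads' length; the fingertips stand 8 mm ahead of it and the grasp point (between the pads) lies 11 mm behind it; z points along the fingers, y is the line along which they close (so a half turn about z gives the same grasp; the last joint's range is limited). The gripper opens to 88 mm and grips with 3 to 60 N. Pads are 19 mm wide; open, the fingers measure 130 mm over their backs; the gripper's body (78 mm by 193 mm) begins 47 mm behind the grasp point.
Start: joints at [88.7, 20.546, 0.682, 0, -70.136, -16.507], TCP at [0.206, 0.643, 0.235] pointing down, gripper open.
Joint ranges: [-176.03, 176.03], [-82.01, 121.73], [-58.28, 71.71], [-173.87, 95.51], [-174.79, -0.11], [-173.66, 173.66]. Speed limits (degrees/s): [136.94, 136.94, 172.46, 180, 180, 180].

### API

Orientations are given as [roll, pitch, yaw] about the fixed x, y, z axes, in that order (R = Rz(yaw) Ry(pitch) Rx(roll)).
In Python, from plant import ctrl, vision gives the robot as it stands. The module is installed in compiled form; this text tells all that it offers.
- The arm moves only by the tool move_arm, never from a script. Its argument "moves" is one flat list of numbers, 7 for each row, row after row: the finger opening in cm, from 0 to 8.76, then the shift along the tool's x, y, z in cm, then the turn, a rotation vector about the tool's x, y, z in rad. A call has 1 to 8 rows; each row shifts and turns the commanded pose from where the row before left it, along the tool's axes as they then stand; what a row does not reach is not made up. A row lasts 1/10 s, in which the tool goes at most 50 mm and 8.59 degrees, less where a joint would pass 70% of its speed; a pose out of reach is approached as far as the arm can. A call with a gripper value outside its range is refused whole. The fingers move at their own pace and stop on an object; the grip force is fixed at half the most. Time passes only in rows, so rows that do not move let the fingers close. It gives the time, the measured TCP pose, the force, the opening and the grip force at its end, in the units of the state.
- ctrl.get_obs(): the state, without advancing time (a new reading comes with each control period).
- vision.snapshot(name): name is "scene" or "top" or "wrist"; returns (picture, depth): 384x512x3 uint8, red, green, blue; 384x512 float32, m along the optical axis (not along the pixel's ray), 0 where there is no reading.
- vision.camera_model(name): a dict with "vertical_fov" (degrees; the focal length in pixels is half the picture's height over the tangent of half this angle, whatever the lens; pixels are square), "cx", "cy" (the principal point, pixels), "D" ([k1, k2, p1, p2, k3] as OpenCV has them; the pictures are not rectified), "cam_to_world" (4x4, takes a point from camera to world coordinates). Camera axes: x right, y down, z forward; pixel columns grow to the right and rows downward; lengths in m; the calibration is good to about 2 mm. A picture is of the moment at which its call begins: read the wrist's pose just before it. camera_model takes no time and is no camera call; for the wrist camera it gives the pose at the moment of the call.
- ctrl.close_job(): hands the job in; it is judged then, once.
The state is a dict: "clock": time; "joint_pos": joint angles; "qvel": joint speeds; "tau": joint torques, N m; "tool_pos": TCP position; "orientation": TCP orientation; "force": force on the tool from outside, world axes, zero at the start; "moment": the same for the moment, N m; "opening": finger opening in m; "gripper_force": force on a finger pad.
Only numpy, scipy, OpenCV 4.12 (cv2) and the standard library are available. Lean on these libraries where they do the work, as an engineer would, in place of code of your own. Each camera call takes 0.05 s, during which the arm holds its last target. There are 200 camera calls.

## Working session

There is one attempt and no reset: what is moved stays moved. The work goes in short steps, Python scripts to look and compute and a tool call to move; the robot and the scene stay as the last step left them, time stands still between calls to the robot, and variables do not carry over. Pictures are saved under pics/ and viewed, at most 14 in all, crops included, and the job is handed in when it is done.

Besides the shell and the picture viewer there is one more tool, called after "Emit:" in YAML: its name, and indented under it one key for each argument. move_arm: Moves the arm, as the interface text tells. Its arguments: {"type":"object","properties":{"moves":{"type":"array"}},"required":["moves"]}

```bash
mkdir -p pics
cat > h.py <<'E'
import numpy as np, cv2
from plant import ctrl, vision
def K(m,h=384):
    f=h/2/np.tan(np.radians(m["vertical_fov"])/2)
    return np.array([[f,0,m["cx"]],[0,f,m["cy"]],[0,0,1.]])
def snap(name,tag):
    m=vision.camera_model(name); p,d=vision.snapshot(name)
    cv2.imwrite(f"pics/{tag}.png",p[:,:,::-1]); np.savez(f"{tag}.npz",d=d,T=m["cam_to_world"],K=K(m),D=np.array(m["D"],float)); return p,d
def at(tag,uv,z=None):
    "world points of pixels; on plane z or by depth"
    q=np.load(f"{tag}.npz"); out=[]
    for i,(u,v) in enumerate(uv):
        n=cv2.undistortPoints(np.array([[[u,v]]],float),q["K"],q["D"])[0,0]
        T=q["T"]; r=T[:3,:3]@np.array([n[0],n[1],1]); o=T[:3,3]
        s=q["d"][int(v),int(u)] if z is None else ((z[i] if np.ndim(z) else z)-o[2])/r[2]
        out.append(o+s*r)
    return np.array(out)
E
python3 - <<'E'
from h import *
for n in("top","scene"): snap(n,n+"0"); print(vision.camera_model(n))
o=ctrl.get_obs();print(o)
a=cv2.imread("pics/top0.png");b=cv2.imread("pics/scene0.png")
cv2.imwrite("pics/t0.png",cv2.resize(a,(800,600)))
E
```

```text
{'vertical_fov': 55.955819976838896, 'cx': 259.14781884278153, 'cy': 193.5675796908492, 'D': array([-0.09563083,  0.        ,  0.        ,  0.        ,  0.        ]), 'cam_to_world': array([[ 0.00268943, -0.9987957 ,  0.04898886,  0.4711506 ],
       [-0.99955076, -0.00414736, -0.02968299,  0.01217301],
       [ 0.02985041, -0.04888702, -0.99835816,  1.25527227],
       [ 0.        ,  0.        ,  0.        ,  1.        ]])}
{'vertical_fov': 50.290563739646686, 'cx': 260.80303141330063, 'cy': 188.08910099829282, 'D': array([-0.02949556,  0.        ,  0.        ,  0.        ,  0.        ]), 'cam_to_world': array([[ 0.79122406, -0.41394499,  0.45012668, -0.00735341],
       [-0.61143319, -0.54834943,  0.57049307, -0.69448059],
       [ 0.01067396, -0.72661024, -0.68696698,  0.90502885],
       [ 0.        ,  0.        ,  0.        ,  1.        ]])}
{'clock': 0.1, 'joint_pos': array([ 8.86983318e+01,  2.05871535e+01,  6.37575292e-01, -1.65706362e-02,
       -7.01358456e+01, -1.65071436e+01]), 'qvel': array([ 0.03296323, -0.09943582,  0.05157193,  0.08532406,  0.01086498,
        0.0231544 ]), 'tau': array([-1.75677334e-03, -5.84162879e+01,  2.93753546e+01,  7.01557383e+00,
        1.02070521e-02, -4.21512527e-05]), 'tool_pos': array([0.20634177, 0.64223029, 0.23371104]), 'orientation': array([ 1.79913670e+02, -9.33780120e-03, -1.78144469e+01]), 'force': array([-0.62864044, -0.0571894 , -0.04306266]), 'moment': array([ 0.03198732, -0.02982362, -0.02905131]), 'gripper_force': 0.0, 'opening': 0.0874337015182127}
```

View pics/t0.png

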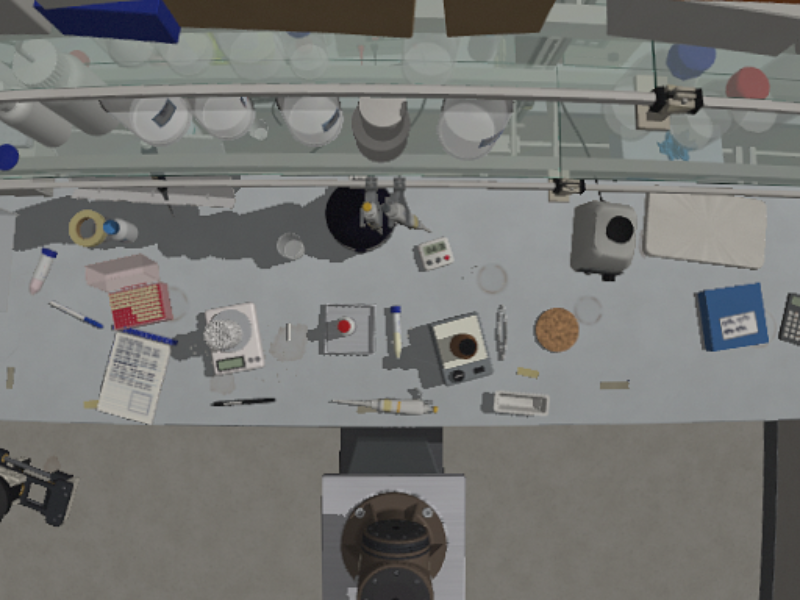

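View pics/scene0.png

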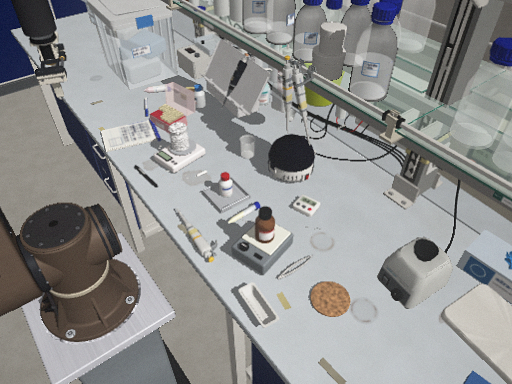

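The top view (800 px) shows the balance with the foil flask at about (230,335), the tray with the white bottle at (347,328), the stirrer with the brown bottle at (462,347) and the cork mat at (557,330). The beaker is at (291,246), the timer at (434,253) and the hanging pipettes at (385,210). Next I'll enlarge the row.

Run:
```python
import cv2,numpy as np
a=cv2.imread("pics/top0.png")
c1=cv2.resize(a[185:250,125:250],(800,416),interpolation=cv2.INTER_CUBIC)
c2=cv2.resize(a[185:250,260:385],(800,416),interpolation=cv2.INTER_CUBIC)
c=np.vstack([c1,c2]); c=cv2.resize(c,(577,600))
cv2.imwrite("pics/c1.png",c1);cv2.imwrite("pics/c2.png",c2)
```

```text
(no output)
```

View pics/c1.png

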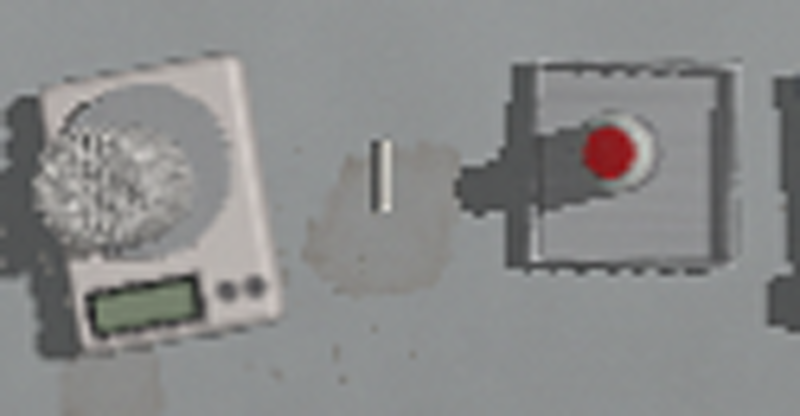

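View pics/c2.png

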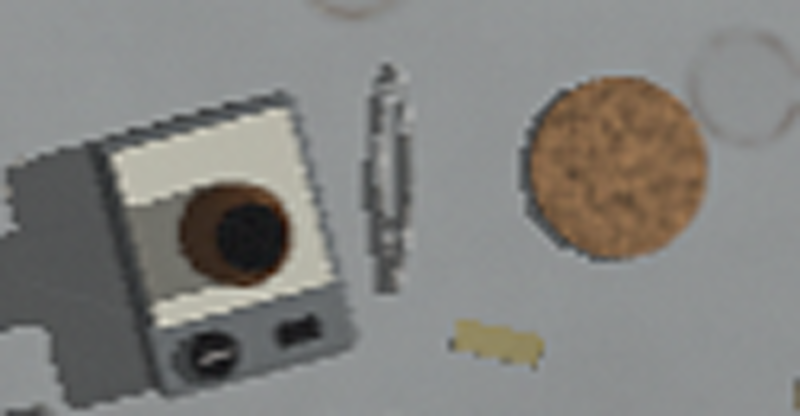

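Both crops are at 6.4x. Pan centre is about (144,172), flask top about (97,183), tray about (638,167), red cap (609,152). In the second crop the plate corners are (107,152), (292,108), (338,288) and (157,327), the brown cap is at (254,238) and the mat at (619,168).

Run:
```python
from h import *
L=[("pan",144,172,125,.045),("flask",97,183,125,.129),("tray",638,167,125,.016),("whitecap",609,152,125,.082),
("plate",223.5,219,260,.056),("p1",107,152,260,.056),("p2",292,108,260,.056),("p3",338,288,260,.056),("p4",157,327,260,.056),("browncap",254,238,260,.158),("mat",619,168,260,.006)]
for n,x,y,ox,z in L:
    u=(x+.5)/6.4-.5+ox; v=(y+.5)/6.4-.5+185
    p=at("top0",[(u,v)],z)[0]; print(n,p.round(4), np.hypot(*p[:2]).round(3))
for n,x,y in [("penBlue",397,332),("tweez",501,332),("pipL",385,210),("beaker",291,246)]:
    print(n,at("top0",[(x/1.5625,y/1.5625)])[0].round(3))
m=vision.camera_model("wrist");o=ctrl.get_obs()
print(m["cam_to_world"].round(3),m["vertical_fov"],o["tool_pos"],o["orientation"])
```

```text
pan [0.469  0.3513 0.045 ] 0.586
flask [0.4637 0.3508 0.129 ] 0.581
tray [0.4729 0.0945 0.016 ] 0.482
whitecap [0.4803 0.1049 0.082 ] 0.492
plate [ 0.4465 -0.1414  0.056 ] 0.468
p1 [ 0.4811 -0.0806  0.056 ] 0.488
p2 [ 0.5043 -0.1774  0.056 ] 0.535
p3 [ 0.4106 -0.2013  0.056 ] 0.457
p4 [ 0.3905 -0.1067  0.056 ] 0.405
browncap [ 0.4395 -0.1429  0.158 ] 0.462
mat [ 0.4733 -0.366   0.006 ] 0.598
penBlue [ 0.467 -0.007  0.018]
tweez [ 0.467 -0.241 -0.001]
pipL [0.648 0.017 0.432]
beaker [ 0.658  0.23  -0.002]
[[-0.306 -0.911 -0.276  0.281]
 [-0.952  0.293  0.087  0.618]
 [ 0.001  0.29  -0.957  0.385]
 [ 0.     0.     0.     1.   ]] 61.536748702248275 [0.20634177 0.64223029 0.23371104] [ 1.79913670e+02 -9.33780120e-03 -1.78144469e+01]
```

Emit:
move_arm:
  moves: [8.7,0,0,0,0,0,-0.1037,8.7,0,0,0,0,0,-0.1037,8.7,0,0,0,0,0,-0.1037,8.7,3.2,3.5,0,0,0,0,8.7,3.2,3.5,0,0,0,0,8.7,3.2,3.5,0,0,0,0,8.7,3.2,3.5,0,0,0,0,8.7,3.2,3.5,0,0,0,0]

```text
clock: 0.9
tool_pos: [0.3673, 0.466, 0.2343]
orientation: [180.0, 0.0, 0.0]
force: [0.8, 0.4, 0.1]
opening: 0.0869
gripper_force: 0.0
```

Emit:
move_arm:
  moves: [8.7,2.5,3.5,0,0,0,0,8.7,2.5,3.5,0,0,0,0,8.7,2.5,3.5,0,0,0,0,8.7,0,0,0,0,0,0]

```text
clock: 1.3
tool_pos: [0.4433, 0.3588, 0.2344]
orientation: [179.9, 0.0, -0.2]
force: [0.0, 0.0, 0.7]
opening: 0.0871
gripper_force: 0.0
```

```bash
cat >> h.py <<'E'
def cloud(tag):
    q=np.load(f"{tag}.npz"); d=q["d"]; v,u=np.nonzero(d>0)
    n=cv2.undistortPoints(np.stack([u,v],1).astype(float)[:,None],q["K"],q["D"])[:,0]
    s=d[v,u][:,None]; P=np.hstack([n*s,s])@q["T"][:3,:3].T+q["T"][:3,3]
    return P,u,v
def slab(P,z,tol,c,r):
    k=(abs(P[:,2]-z)<tol)&(np.hypot(P[:,0]-c[0],P[:,1]-c[1])<r); Q=P[k]
    if len(Q)<20: return "few",len(Q)
    X=Q[:,:2]; (cx,cy),rad=cv2.minEnclosingCircle((X*1000).astype(np.float32))
    rect=cv2.minAreaRect((X*1000).astype(np.float32))
    return dict(n=len(Q),z=Q[:,2].mean().round(4),mean=X.mean(0).round(4),ext=np.percentile(X,[1,99],0).round(4).tolist(),circ=(round(cx,1),round(cy,1),round(rad,1)),rect=np.round(np.hstack([*rect]),1).tolist())
E
python3 - <<'E'
from h import *
snap("wrist","w1");P,u,v=cloud("w1")
print(u.size,P.min(0),P.max(0))
print("flask",slab(P,.129,.004,(.464,.351),.06))
print("pan",slab(P,.045,.004,(.469,.351),.06))
print("tabl",slab(P,0,.01,(.469,.22),.03))
P,u,v=cloud("top0")
for n,z,c,r in [("flask",.129,(.464,.351),.05),("pan",.045,(.469,.351),.06),("tray",.016,(.473,.094),.09),("white",.082,(.48,.105),.03),("plate",.056,(.446,-.141),.072),("brown",.158,(.44,-.143),.03),("mat",.006,(.473,-.366),.06)]: print(n,slab(P,z,.004,c,r))
E
```

```text
195788 [-0.53334584 -0.01978661 -0.80917427] [0.61746503 0.91272321 0.33830423]
flask {'n': 2842, 'z': np.float64(0.1269), 'mean': array([0.4656, 0.3556]), 'ext': [[0.4399, 0.3309], [0.4911, 0.381]], 'circ': (464.9, 355.6, 28.7), 'rect': [465.6, 355.9, 55.9, 55.0, 9.1]}
pan {'n': 2602, 'z': np.float64(0.0457), 'mean': array([0.4917, 0.349 ]), 'ext': [[0.4529, 0.3079], [0.5159, 0.3958]], 'circ': (472.4, 351.9, 45.8), 'rect': [482.7, 350.9, 90.9, 70.4, 85.0]}
tabl {'n': 2011, 'z': np.float64(0.0018), 'mean': array([0.4696, 0.2202]), 'ext': [[0.4411, 0.1919], [0.4967, 0.2482]], 'circ': (469.0, 220.0, 30.0), 'rect': [469.1, 219.8, 59.6, 59.1, 47.0]}
flask {'n': 95, 'z': np.float64(0.1269), 'mean': array([0.4606, 0.3516]), 'ext': [[0.4362, 0.329], [0.4861, 0.3791]], 'circ': (462.4, 353.2, 27.3), 'rect': [461.1, 353.9, 49.9, 51.1, 0.3]}
pan {'n': 226, 'z': np.float64(0.0442), 'mean': array([0.476 , 0.3391]), 'ext': [[0.4238, 0.3083], [0.5142, 0.3834]], 'circ': (462.7, 350.6, 52.7), 'rect': [464.8, 342.2, 105.1, 73.8, 12.8]}
tray {'n': 127, 'z': np.float64(0.0151), 'mean': array([0.4743, 0.
[... 205 characters left out ...]
0.4684, 0.0912], [0.4912, 0.1157]], 'circ': (480.2, 104.1, 13.0), 'rect': [480.6, 105.2, 23.2, 24.2, 34.4]}
plate {'n': 542, 'z': np.float64(0.055), 'mean': array([ 0.4475, -0.1393]), 'ext': [[0.3796, -0.1934], [0.4992, -0.0895]], 'circ': (442.8, -141.3, 68.1), 'rect': [437.5, -145.3, 122.2, 101.8, 18.5]}
brown {'n': 71, 'z': np.float64(0.1564), 'mean': array([ 0.4404, -0.143 ]), 'ext': [[0.4257, -0.1579], [0.454, -0.1272]], 'circ': (439.6, -143.1, 16.0), 'rect': [439.4, -142.6, 29.8, 29.5, 18.8]}
mat {'n': 563, 'z': np.float64(0.0051), 'mean': array([ 0.4737, -0.3669]), 'ext': [[0.4271, -0.4159], [0.5219, -0.3194]], 'circ': (471.1, -369.6, 58.8), 'rect': [473.2, -369.3, 103.3, 109.9, 18.1]}
```

View pics/w1.png

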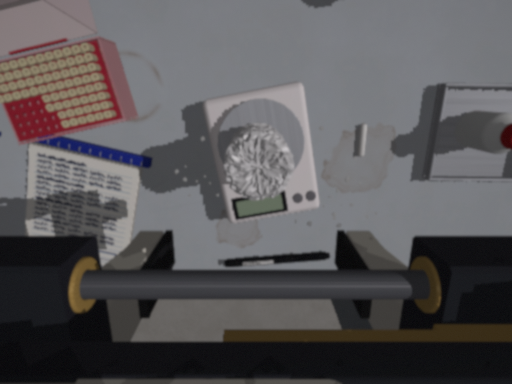

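The wrist view shows the flask at (259,163) on the pan at about (261,140), matching the estimates.

Emit:
move_arm:
  moves: [8.7,0,4.5,0,0,0,0,8.7,0,4.5,0,0,0,0,8.7,0,4.5,0,0,0,0,8.7,0,4.5,0,0,0,0,8.7,0,4.5,0,0,0,0,8.7,0,4.5,0,0,0,0,8.7,0,4.5,0,0,0,0,8.7,0,4.5,0,0,0,0]

```text
clock: 2.15
tool_pos: [0.4413, 0.0018, 0.2347]
orientation: [-180.0, -0.0, 0.1]
force: [1.2, -0.1, 0.6]
opening: 0.0871
gripper_force: 0.0
```

Emit:
move_arm:
  moves: [8.7,0,4.7,0,0,0,0,8.7,0,4.7,0,0,0,0,8.7,-0.4,4.7,0,0,0,0,8.7,0,0,0,0,0,0,8.7,0,0,0,0,0,0]

```text
clock: 2.65
tool_pos: [0.4375, -0.1389, 0.2342]
orientation: [-180.0, 0.0, -0.1]
force: [1.2, 1.3, -0.2]
opening: 0.087
gripper_force: 0.0
```

Run:
```python
from h import *
snap("wrist","w2");P,u,v=cloud("w2")
for n,z,c,r in [("plate",.056,(.446,-.141),.055),("platebig",.055,(.446,-.141),.075),("brown",.158,(.44,-.143),.03),("mat",.006,(.473,-.367),.05),("tray",.016,(.473,.094),.09),("white",.082,(.48,.105),.03)]: print(n,slab(P,z,.003,c,r))
```

```text
plate {'n': 4677, 'z': np.float64(0.0567), 'mean': array([ 0.4615, -0.1396]), 'ext': [[0.4016, -0.1905], [0.4978, -0.092]], 'circ': (446.0, -141.0, 55.0), 'rect': [449.4, -140.4, 96.0, 96.2, 14.9]}
platebig {'n': 5370, 'z': np.float64(0.0565), 'mean': array([ 0.4606, -0.1405]), 'ext': [[0.3882, -0.1933], [0.5035, -0.0873]], 'circ': (443.0, -141.2, 72.3), 'rect': [436.2, -144.2, 126.4, 100.1, 14.5]}
brown {'n': 1479, 'z': np.float64(0.1577), 'mean': array([ 0.4426, -0.1425]), 'ext': [[0.4267, -0.1579], [0.4578, -0.1272]], 'circ': (441.9, -142.6, 16.9), 'rect': [442.1, -142.4, 32.7, 32.8, 4.7]}
mat {'n': 5642, 'z': np.float64(0.0067), 'mean': array([ 0.4762, -0.3665]), 'ext': [[0.4304, -0.4127], [0.5205, -0.3198]], 'circ': (475.6, -366.6, 49.8), 'rect': [475.2, -366.6, 98.8, 95.1, 89.5]}
tray {'n': 1371, 'z': np.float64(0.0161), 'mean': array([0.4752, 0.0832]), 'ext': [[0.4227, 0.0413], [0.532, 0.1518]], 'circ': (477.5, 97.0, 77.2), 'rect': [477.3, 97.1, 111.4, 110.0, 89.1]}
white {'n': 180, 'z': np.float64(0.0813), 'mean': array([0.481 , 0.0951]), 'ext': [[0.4704, 0.0911], [0.4918, 0.1001]], 'circ': (481.4, 97.8, 11.3), 'rect': [480.8, 94.8, 7.9, 22.7, 78.8]}
```

View pics/w2.png

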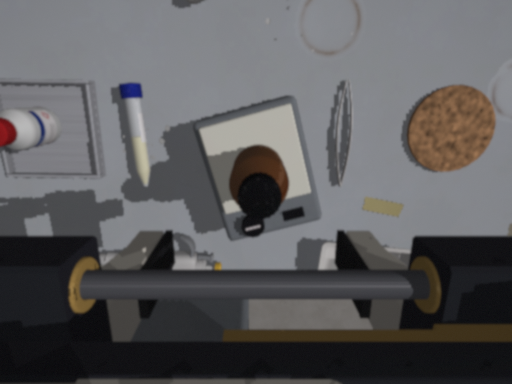

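The wrist view shows the brown cap at (259,195) and the plate quad around (255,160). The mat is clear at (452,128), and the tray with the white bottle is at left.

Emit:
move_arm:
  moves: [8.7,0.4,0.35,1,0,0,0,8.7,0,0,3,0,0,0,8.7,0,0,3,0,0,0,8.7,0,0,3,0,0,0,8.7,0,0,2,0,0,0,8.7,0,0,1,0,0,0,8.7,0,0,0,0,0,0]

```text
clock: 3.4
tool_pos: [0.4411, -0.1409, 0.1032]
orientation: [180.0, 0.2, 0.1]
force: [0.3, -0.2, -0.3]
opening: 0.0872
gripper_force: 0.0
```

Emit:
move_arm:
  moves: [4.5,0,0,0,0,0,0,4.5,0,0,0,0,0,0,4.5,0,0,0,0,0,0,4.5,0,0,0,0,0,0,4.5,0,0,0,0,0,0,4.5,0,0,0,0,0,0,4.5,0,0,0,0,0,0]

```text
clock: 4.1
tool_pos: [0.4419, -0.1419, 0.105]
orientation: [180.0, -0.0, 0.0]
force: [-1.5, 0.7, 6.0]
opening: 0.0516
gripper_force: 30.0
```

Emit:
move_arm:
  moves: [4.5,0,0,-1,0,0,0,4.5,0,0,-3,0,0,0,4.5,0.4,2.5,0,0,0,0,4.5,0.6,4,0,0,0,0,4.5,0.6,4,0,0,0,0,4.5,0.6,4,0,0,0,0,4.5,0.6,4,0,0,0,0,4.5,0.5,3,0,0,0,0]

```text
clock: 4.9
tool_pos: [0.4746, -0.359, 0.1446]
orientation: [-180.0, 0.0, -0.0]
force: [1.2, 0.7, -2.4]
opening: 0.0513
gripper_force: 30.0
```

Emit:
move_arm:
  moves: [4.5,0,0.9,0,0,0,0,4.5,0,0,2.5,0,0,0,4.5,0,0,2.5,0,0,0,4.5,0,0,2,0,0,0,4.5,0,0,1,0,0,0,4.5,0,0,0.5,0,0,0,4.5,0,0,0.2,0,0,0,4.5,0,0,0,0,0,0]

```text
clock: 5.7
tool_pos: [0.4752, -0.3658, 0.0582]
orientation: [180.0, -0.0, 0.0]
force: [0.9, 0.4, -1.9]
opening: 0.0512
gripper_force: 30.0
```

Emit:
move_arm:
  moves: [4.5,0,0,0.1,0,0,0,4.5,0,0,0.1,0,0,0,4.5,0,0,0,0,0,0]

```text
clock: 6.0
tool_pos: [0.4749, -0.3658, 0.0559]
orientation: [180.0, -0.0, 0.0]
force: [-0.7, -0.2, -1.4]
opening: 0.0517
gripper_force: 30.0
```

Emit:
move_arm:
  moves: [4.5,0,0,0.1,0,0,0,4.5,0,0,0,0,0,0]

```text
clock: 6.2
tool_pos: [0.4749, -0.3659, 0.055]
orientation: [180.0, -0.0, 0.0]
force: [0.0, 1.5, 2.5]
opening: 0.0512
gripper_force: 30.0
```

Emit:
move_arm:
  moves: [8.7,0,0,0,0,0,0,8.7,0,0,0,0,0,0,8.7,0,0,0,0,0,0,8.7,0,0,0,0,0,0,8.7,0,0,0,0,0,0,8.7,0,0,-1,0,0,0,8.7,0,0,-2,0,0,0,8.7,0,0,-4,0,0,0]

```text
clock: 7.0
tool_pos: [0.473, -0.365, 0.1233]
orientation: [-179.9, 0.3, -0.0]
force: [0.8, -0.6, 0.2]
opening: 0.0867
gripper_force: 0.0
```

Emit:
move_arm:
  moves: [8.7,0,0,-4,0,0,0,8.7,0,0,-4,0,0,0,8.7,0,-2,0,0,0,0,8.7,0,-4,0,0,0,0,8.7,0,-4.5,0,0,0,0,8.7,0,-4.5,0,0,0,0,8.7,0,-4.5,0,0,0,0,8.7,0,-4.5,0,0,0,0]

```text
clock: 7.8
tool_pos: [0.4744, -0.1242, 0.2056]
orientation: [-180.0, -0.1, 0.0]
force: [0.9, -0.3, -0.9]
opening: 0.0872
gripper_force: 0.0
```

Emit:
move_arm:
  moves: [8.7,0,-4.5,0,0,0,0,8.7,0,-4.5,0,0,0,0,8.7,0,-4.5,0,0,0,0,8.7,0,-4.5,0,0,0,0,8.7,0,-4.5,0,0,0,0,8.7,0,-4.5,0,0,0,0,8.7,0,-4.5,0,0,0,0,8.7,0,-4.5,0,0,0,0]

```text
clock: 8.6
tool_pos: [0.4742, 0.2362, 0.2057]
orientation: [-179.9, -0.1, 0.0]
force: [1.7, -0.1, -0.6]
opening: 0.087
gripper_force: 0.0
```

Emit:
move_arm:
  moves: [8.7,0,-4.5,0,0,0,0,8.7,0,-4,0,0,0,0,8.7,-0.5,-3,0,0,0,0,8.7,-0.5,0,0,0,0,0,8.7,0,0,0,0,0,0]

```text
clock: 9.1
tool_pos: [0.4638, 0.3497, 0.2048]
orientation: [180.0, 0.0, 0.1]
force: [-0.2, -0.3, 0.2]
opening: 0.0869
gripper_force: 0.0
```

Run:
```python
from h import *
o=ctrl.get_obs();print(o["tool_pos"],o["orientation"])
snap("wrist","w3");P,u,v=cloud("w3")
for n,z,c,r in [("flask",.128,(.465,.354),.04)]: print(n,slab(P,z,.003,c,r))
snap("top","top1");P,u,v=cloud("top1")
for n,z,c,r in [("brown",.108,(.475,-.367),.04)]: print(n,slab(P,z,.004,c,r))
```

```text
[0.46380047 0.34967382 0.20482988] [1.79988241e+02 1.55939979e-02 1.06516181e-01]
flask {'n': 3320, 'z': np.float64(0.1269), 'mean': array([0.4659, 0.3556]), 'ext': [[0.4405, 0.3307], [0.4912, 0.381]], 'circ': (464.7, 354.9, 29.0), 'rect': [464.9, 355.0, 55.9, 55.5, 53.5]}
brown {'n': 56, 'z': np.float64(0.1062), 'mean': array([ 0.4727, -0.3659]), 'ext': [[0.4582, -0.3811], [0.4869, -0.3517]], 'circ': (472.6, -366.5, 16.2), 'rect': [473.0, -366.0, 30.5, 28.6, 25.5]}
```

Emit:
move_arm:
  moves: [8.7,0.15,-0.55,1,0,0,0,8.7,0,0,3,0,0,0,8.7,0,0,3,0,0,0,8.7,0,0,3,0,0,0,8.7,0,0,1.5,0,0,0,8.7,0,0,0.8,0,0,0,8.7,0,0,0,0,0,0]

```text
clock: 9.9
tool_pos: [0.4659, 0.3538, 0.0804]
orientation: [179.9, 0.1, -0.0]
force: [0.0, -0.0, -0.2]
opening: 0.0869
gripper_force: 0.0
```

Emit:
move_arm:
  moves: [5,0,0,0,0,0,0,5,0,0,0,0,0,0,5,0,0,0,0,0,0,5,0,0,0,0,0,0,5,0,0,0,0,0,0,5,0,0,0,0,0,0]

```text
clock: 10.5
tool_pos: [0.4663, 0.3551, 0.0823]
orientation: [-180.0, -0.0, 0.0]
force: [-1.3, 0.1, 4.5]
opening: 0.0592
gripper_force: 30.0
```

Emit:
move_arm:
  moves: [5,0,0,-1,0,0,0,5,0,0,-3,0,0,0,5,0,0,-3,0,0,0,5,0,0,-1,0,0,0,5,0,1.6,0,0,0,0,5,0,3,0,0,0,0,5,0,4,0,0,0,0,5,0,4,0,0,0,0]

```text
clock: 11.3
tool_pos: [0.4649, 0.2264, 0.1604]
orientation: [179.9, 0.1, 0.0]
force: [0.7, -0.8, -0.9]
opening: 0.0593
gripper_force: 30.0
```

Emit:
move_arm:
  moves: [5,-0.2,4,0,0,0,0,5,-0.2,4,0,0,0,0,5,-0.2,4,0,0,0,0,5,-0.2,4,0,0,0,0,5,-0.2,4,0,0,0,0,5,-0.2,4,0,0,0,0,5,-0.2,4,0,0,0,0,5,-0.2,4,0,0,0,0]

```text
clock: 12.1
tool_pos: [0.4484, -0.0932, 0.1608]
orientation: [-180.0, 0.1, 0.0]
force: [0.9, 0.2, -1.0]
opening: 0.0591
gripper_force: 30.0
```

Emit:
move_arm:
  moves: [5,-0.1,3.5,0,0,0,0,5,0,1.5,0,0,0,0,5,0,0,2,0,0,0,5,0,0,2.5,0,0,0,5,0,0,1.2,0,0,0,5,0,0,0.6,0,0,0,5,0,0,0.3,0,0,0,5,0,0,0,0,0,0]

```text
clock: 12.9
tool_pos: [0.4489, -0.1414, 0.0954]
orientation: [180.0, 0.0, 0.0]
force: [-0.4, -0.2, -0.8]
opening: 0.0595
gripper_force: 30.0
```

Emit:
move_arm:
  moves: [5,0,0,0.1,0,0,0,5,0,0,0.1,0,0,0,5,0,0,0,0,0,0]

```text
clock: 13.2
tool_pos: [0.4493, -0.1412, 0.0939]
orientation: [-180.0, -0.0, 0.0]
force: [-0.4, -0.2, -0.5]
opening: 0.0591
gripper_force: 30.0
```

Emit:
move_arm:
  moves: [5,0,0,0.1,0,0,0,5,0,0,0,0,0,0,5,0,0,0,0,0,0]

```text
clock: 13.5
tool_pos: [0.4495, -0.1413, 0.0932]
orientation: [180.0, -0.0, 0.0]
force: [-1.8, 0.6, 4.6]
opening: 0.0593
gripper_force: 30.0
```

Emit:
move_arm:
  moves: [8.7,0,0,0,0,0,0,8.7,0,0,0,0,0,0,8.7,0,0,0,0,0,0,8.7,0,0,0,0,0,0,8.7,0,0,0,0,0,0,8.7,0,0,-1,0,0,0,8.7,0,0,-3,0,0,0,8.7,0,0,-4,0,0,0]

```text
clock: 14.3
tool_pos: [0.448, -0.1414, 0.1728]
orientation: [180.0, 0.2, 0.0]
force: [0.9, 0.3, 0.3]
opening: 0.0869
gripper_force: 0.0
```

Emit:
move_arm:
  moves: [8.7,0,0,-3,0,0,0,8.7,0.5,-4,0,0,0,0,8.7,0.5,-4,0,0,0,0,8.7,0.5,-4,0,0,0,0,8.7,0.5,-4,0,0,0,0,8.7,0.5,-4,0,0,0,0,8.7,0.5,-4.2,0,0,0,0,8.7,0,0,0,0,0,0]

```text
clock: 15.1
tool_pos: [0.48, 0.1046, 0.2035]
orientation: [-180.0, -0.1, 0.2]
force: [0.4, -1.7, -0.7]
opening: 0.0872
gripper_force: 0.0
```

Run:
```python
from h import *
o=ctrl.get_obs();print(o["tool_pos"],o["orientation"])
snap("wrist","w4");P,u,v=cloud("w4")
for n,z,c,r in [("white",.082,(.48,.105),.03),("tray",.016,(.476,.096),.09),("flask",.14,(.449,-.141),.05),("plate",.056,(.448,-.141),.055),("pan",.045,(.472,.352),.0475)]: print(n,slab(P,z,.003,c,r))
```

```text
[0.48002866 0.10457291 0.20345012] [-1.79958646e+02 -8.58268588e-02  2.33748799e-01]
white {'n': 695, 'z': np.float64(0.0819), 'mean': array([0.4831, 0.1054]), 'ext': [[0.4701, 0.0928], [0.4953, 0.1174]], 'circ': (482.5, 105.3, 13.7), 'rect': [482.5, 105.4, 26.3, 26.0, 9.3]}
tray {'n': 1591, 'z': np.float64(0.0162), 'mean': array([0.4808, 0.0975]), 'ext': [[0.4226, 0.0425], [0.533, 0.1524]], 'circ': (477.7, 97.6, 76.7), 'rect': [477.5, 97.3, 110.2, 109.8, 89.0]}
flask ('few', 0)
plate {'n': 2208, 'z': np.float64(0.0566), 'mean': array([ 0.4645, -0.1104]), 'ext': [[0.4242, -0.1381], [0.4958, -0.0894]], 'circ': (460.4, -117.5, 42.6), 'rect': [462.3, -112.0, 45.7, 84.1, 71.3]}
pan {'n': 3818, 'z': np.float64(0.0457), 'mean': array([0.4707, 0.3348]), 'ext': [[0.4292, 0.3069], [0.5148, 0.3628]], 'circ': (471.8, 349.9, 46.0), 'rect': [468.1, 332.0, 52.8, 91.1, 77.5]}
```

View pics/w4.png

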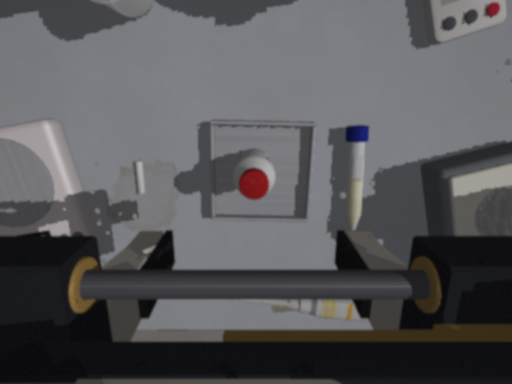

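White bottle's cap at (253,184) in the tray; the tube at (357,175) is clear of the fingers' path.

Emit:
move_arm:
  moves: [8.7,0.2,-0.1,2,0,0,0,8.7,0,0,4,0,0,0,8.7,0,0,4,0,0,0,8.7,0,0,3.5,0,0,0,8.7,0,0,2,0,0,0,8.7,0,0,1.1,0,0,0,8.7,0,0,0.3,0,0,0,8.7,0,0,0,0,0,0]

```text
clock: 15.95
tool_pos: [0.4815, 0.1016, 0.0341]
orientation: [-180.0, -0.0, 0.0]
force: [-0.1, -0.5, 0.0]
opening: 0.0869
gripper_force: 0.0
```

Emit:
move_arm:
  moves: [3.5,0,0,0,0,0,0,3.5,0,0,0,0,0,0,3.5,0,0,0,0,0,0,3.5,0,0,0,0,0,0,3.5,0,0,0,0,0,0,3.5,0,0,0,0,0,0,3.5,0,0,0,0,0,0,3.5,0,0,0,0,0,0]

```text
clock: 16.75
tool_pos: [0.4812, 0.1018, 0.0337]
orientation: [-180.0, -0.0, 0.0]
force: [0.4, 1.1, 2.3]
opening: 0.0413
gripper_force: 30.0
```

Emit:
move_arm:
  moves: [3.5,0,0,-1,0,0,0,3.5,0,0,-3,0,0,0,3.5,0,0,-3,0,0,0,3.5,0,0,-1,0,0,0,3.5,-0.1,-2,0,0,0,0,3.5,-0.1,-3,0,0,0,0,3.5,-0.1,-4,0,0,0,0,3.5,-0.2,-4,0,0,0,0]

```text
clock: 17.55
tool_pos: [0.4757, 0.2326, 0.1138]
orientation: [-180.0, 0.0, -0.0]
force: [0.7, 0.8, 0.1]
opening: 0.0419
gripper_force: 30.0
```

Emit:
move_arm:
  moves: [3.5,-0.2,-4,0,0,0,0,3.5,-0.1,-4,0,0,0,0,3.5,-0.1,-2.5,0,0,0,0,3.5,-0.1,-1.4,0,0,0,0,3.5,0,0,2,0,0,0,3.5,0,0,1.2,0,0,0,3.5,0,0,0.4,0,0,0,3.5,0,0,0,0,0,0]

```text
clock: 18.35
tool_pos: [0.4708, 0.3496, 0.0769]
orientation: [179.9, 0.1, -0.0]
force: [-0.1, 0.1, 0.2]
opening: 0.0417
gripper_force: 30.0
```

Emit:
move_arm:
  moves: [3.5,0,-0.1,0.1,0,0,0,3.5,0,0,0,0,0,0,3.5,0,0,0,0,0,0]

```text
clock: 18.65
tool_pos: [0.4713, 0.3518, 0.0772]
orientation: [-180.0, -0.0, 0.0]
force: [-0.1, -0.1, -0.5]
opening: 0.0413
gripper_force: 30.0
```

Emit:
move_arm:
  moves: [3.5,0,0,0.1,0,0,0,3.5,0,0,0,0,0,0]

```text
clock: 18.85
tool_pos: [0.471, 0.3517, 0.0757]
orientation: [-180.0, -0.0, 0.0]
force: [0.5, -1.3, -1.0]
opening: 0.0416
gripper_force: 30.0
```

Emit:
move_arm:
  moves: [3.5,0,0,0.1,0,0,0,3.5,0,0,0,0,0,0]

```text
clock: 19.05
tool_pos: [0.4711, 0.3518, 0.0747]
orientation: [-180.0, -0.0, 0.0]
force: [-0.3, -0.5, 1.0]
opening: 0.0415
gripper_force: 30.0
```

Emit:
move_arm:
  moves: [3.5,0,0,0.06,0,0,0,3.5,0,0,0,0,0,0]

```text
clock: 19.25
tool_pos: [0.4711, 0.3518, 0.0747]
orientation: [-180.0, -0.0, 0.0]
force: [-2.7, -1.5, 6.1]
opening: 0.0416
gripper_force: 30.0
```

Emit:
move_arm:
  moves: [8.7,0,0,0,0,0,0,8.7,0,0,0,0,0,0,8.7,0,0,0,0,0,0,8.7,0,0,0,0,0,0,8.7,0,0,0,0,0,0,8.7,0,0,-1,0,0,0,8.7,0,0,-3,0,0,0,8.7,0,0,-4,0,0,0]

```text
clock: 20.05
tool_pos: [0.4703, 0.3507, 0.1538]
orientation: [179.8, 0.1, 0.0]
force: [1.7, 2.0, -0.5]
opening: 0.0868
gripper_force: 0.0
```

Emit:
move_arm:
  moves: [8.7,0,0,-4,0,0,0,8.7,0,0,-3,0,0,0,8.7,0,3,0,0,0,0,8.7,0,4.5,0,0,0,0,8.7,0,4.5,0,0,0,0,8.7,0,4.5,0,0,0,0,8.7,0,4.5,0,0,0,0,8.7,0,4.5,0,0,0,0]

```text
clock: 20.85
tool_pos: [0.4708, 0.095, 0.225]
orientation: [-180.0, -0.1, 0.0]
force: [-0.3, 0.1, 0.5]
opening: 0.0867
gripper_force: 0.0
```

Emit:
move_arm:
  moves: [8.7,0,4.5,0,0,0,0,8.7,0,4.5,0,0,0,0,8.7,0,4.5,0,0,0,0,8.7,0,4.5,0,0,0,0,8.7,0,4.5,0,0,0,0,8.7,0,4.5,0,0,0,0,8.7,0,4.5,0,0,0,0,8.7,0,4.5,0,0,0,0]

```text
clock: 21.65
tool_pos: [0.4709, -0.2653, 0.2251]
orientation: [180.0, -0.1, 0.0]
force: [1.0, -0.4, 0.3]
opening: 0.0871
gripper_force: 0.0
```

Emit:
move_arm:
  moves: [8.7,0,4.5,0,0,0,0,8.7,0.2,3.5,0,0,0,0,8.7,0.2,2,0,0,0,0,8.7,0,0,0,0,0,0,8.7,0,0,0,0,0,0]

```text
clock: 22.15
tool_pos: [0.4749, -0.3635, 0.2242]
orientation: [-180.0, 0.0, -0.1]
force: [0.2, 0.1, 0.4]
opening: 0.0874
gripper_force: 0.0
```

Run:
```python
from h import *
o=ctrl.get_obs();print(o["tool_pos"],o["orientation"])
snap("wrist","w5");P,u,v=cloud("w5")
for n,z,c,r in [("brown",.108,(.475,-.367),.04),("flask",.139,(.449,-.141),.05)]: print(n,slab(P,z,.003,c,r))
snap("top","top2");P,u,v=cloud("top2")
for n,z,c,r in [("white",.122,(.47,.35),.03),("flask",.139,(.447,-.141),.05)]: print(n,slab(P,z,.004,c,r))
```

```text
[ 0.4748762  -0.36354764  0.22418901] [-1.79990872e+02  8.99550432e-03 -5.49853083e-02]
brown {'n': 1102, 'z': np.float64(0.1077), 'mean': array([ 0.4756, -0.3659]), 'ext': [[0.4599, -0.3813], [0.4907, -0.3502]], 'circ': (475.1, -365.9, 16.8), 'rect': [475.3, -365.9, 32.3, 33.3, 41.6]}
flask {'n': 174, 'z': np.float64(0.1378), 'mean': array([ 0.4523, -0.1649]), 'ext': [[0.445, -0.1696], [0.465, -0.1601]], 'circ': (455.0, -164.3, 11.2), 'rect': [454.6, -166.4, 10.6, 21.7, 78.4]}
white {'n': 54, 'z': np.float64(0.1218), 'mean': array([0.47  , 0.3508]), 'ext': [[0.4579, 0.3398], [0.483, 0.3626]], 'circ': (470.0, 351.4, 13.2), 'rect': [470.4, 351.1, 25.2, 23.0, 1.2]}
flask {'n': 145, 'z': np.float64(0.1371), 'mean': array([ 0.4461, -0.1416]), 'ext': [[0.4227, -0.1668], [0.4723, -0.1168]], 'circ': (447.5, -140.6, 28.5), 'rect': [446.0, -142.0, 52.6, 50.5, 0.1]}
```

Emit:
move_arm:
  moves: [8.7,0,0.25,2,0,0,0,8.7,0,0,4,0,0,0,8.7,0,0,4,0,0,0,8.7,0,0,3.5,0,0,0,8.7,0,0,2,0,0,0,8.7,0,0,1,0,0,0,8.7,0,0,0.3,0,0,0,8.7,0,0,0,0,0,0]

```text
clock: 23.05
tool_pos: [0.4759, -0.3656, 0.0568]
orientation: [180.0, -0.1, 0.1]
force: [-0.5, 0.1, -0.1]
opening: 0.0873
gripper_force: 0.0
```

Emit:
move_arm:
  moves: [4.5,0,0,0,0,0,0,4.5,0,0,0,0,0,0,4.5,0,0,0,0,0,0,4.5,0,0,0,0,0,0,4.5,0,0,0,0,0,0,4.5,0,0,0,0,0,0,4.5,0,0,0,0,0,0]

```text
clock: 23.75
tool_pos: [0.4753, -0.3659, 0.0562]
orientation: [180.0, -0.0, 0.0]
force: [-0.4, 1.7, 2.4]
opening: 0.0512
gripper_force: 30.0
```

Emit:
move_arm:
  moves: [4.5,0,0,-1,0,0,0,4.5,0,0,-3,0,0,0,4.5,0,0,-4,0,0,0,4.5,0,0,-4,0,0,0,4.5,0,0,-3.5,0,0,0,4.5,0,0,-2,0,0,0,4.5,0,-2.3,0,0,0,0,4.5,0,-4,0,0,0,0]

```text
clock: 24.55
tool_pos: [0.4752, -0.3034, 0.2318]
orientation: [180.0, -0.1, -0.1]
force: [1.0, 1.6, -1.6]
opening: 0.0509
gripper_force: 30.0
```

Emit:
move_arm:
  moves: [4.5,0,-4,0,0,0,0,4.5,0,-4,0,0,0,0,4.5,0,-4,0,0,0,0,4.5,0,-4,0,0,0,0,4.5,0,-4,0,0,0,0,4.5,0,-4,0,0,0,0,4.5,0,-4,0,0,0,0,4.5,0,-4,0,0,0,0]

```text
clock: 25.35
tool_pos: [0.4745, 0.0188, 0.2316]
orientation: [-180.0, -0.0, 0.0]
force: [1.3, -0.7, -1.4]
opening: 0.0515
gripper_force: 30.0
```

Emit:
move_arm:
  moves: [4.5,0.1,-4,0,0,0,0,4.5,0.1,-2.5,0,0,0,0,4.5,0,-1.5,0,0,0,0,4.5,0,0,2,0,0,0,4.5,0,0,4,0,0,0,4.5,0,0,4,0,0,0,4.5,0,0,3,0,0,0,4.5,0,0,0,0,0,0]

```text
clock: 26.15
tool_pos: [0.4743, 0.0953, 0.0976]
orientation: [179.8, 0.4, -0.1]
force: [-0.0, -0.5, -1.4]
opening: 0.0516
gripper_force: 30.0
```

Emit:
move_arm:
  moves: [4.5,0,0,0,0,0,0,4.5,0,0,2,0,0,0,4.5,0,0,1.3,0,0,0,4.5,0,0,0.7,0,0,0,4.5,0,0,0.2,0,0,0,4.5,0,0,0,0,0,0,4.5,0,0,0,0,0,0]

```text
clock: 26.85
tool_pos: [0.4778, 0.0976, 0.06]
orientation: [-180.0, -0.1, 0.0]
force: [-0.5, -0.4, -1.4]
opening: 0.0516
gripper_force: 30.0
```

Emit:
move_arm:
  moves: [4.5,0,0,0.2,0,0,0,4.5,0,0,0.2,0,0,0,4.5,0,0,0.1,0,0,0,4.5,0,0,0,0,0,0]

```text
clock: 27.25
tool_pos: [0.4771, 0.0972, 0.0542]
orientation: [180.0, -0.0, 0.0]
force: [-1.3, 0.7, 3.2]
opening: 0.0512
gripper_force: 30.0
```

Emit:
move_arm:
  moves: [4.5,0,0,0.1,0,0,0,4.5,0,0,0,0,0,0]

```text
clock: 27.45
tool_pos: [0.4772, 0.0972, 0.0541]
orientation: [180.0, -0.0, 0.1]
force: [-6.0, -0.1, 14.9]
opening: 0.0514
gripper_force: 30.0
```

Firm contact; back off 1 mm, then release and retreat.

Emit:
move_arm:
  moves: [4.5,0,0,-0.1,0,0,0,8.7,0,0,0,0,0,0,8.7,0,0,0,0,0,0,8.7,0,0,0,0,0,0,8.7,0,0,0,0,0,0,8.7,0,0,0,0,0,0,8.7,0,0,-1,0,0,0,8.7,0,0,-3,0,0,0]

```text
clock: 28.25
tool_pos: [0.4754, 0.0963, 0.0927]
orientation: [179.8, 0.3, -0.0]
force: [1.4, 0.0, 0.0]
opening: 0.0868
gripper_force: 0.0
```

Emit:
move_arm:
  moves: [8.7,0,0,-4,0,0,0,8.7,0,0,-4,0,0,0,8.7,0,0,-4,0,0,0,8.7,0,0,-3,0,0,0,8.7,0,0,0,0,0,0,8.7,0,0,0,0,0,0]

```text
clock: 28.85
tool_pos: [0.4771, 0.0974, 0.2451]
orientation: [-179.9, -0.1, 0.0]
force: [0.3, 0.7, -1.7]
opening: 0.0868
gripper_force: 0.0
```

Run:
```python
from h import *
snap("wrist","w6");P,u,v=cloud("w6")
for n,z,c,r in [("brown",.106,(.477,.097),.04),("tray",.016,(.477,.097),.09)]: print(n,slab(P,z,.003,c,r))
snap("scene","scene6")
```

```text
brown {'n': 954, 'z': np.float64(0.1056), 'mean': array([0.4774, 0.0972]), 'ext': [[0.4616, 0.082], [0.4926, 0.1128]], 'circ': (476.9, 97.4, 16.8), 'rect': [477.0, 97.1, 32.9, 32.2, 45.2]}
tray {'n': 1283, 'z': np.float64(0.0162), 'mean': array([0.4799, 0.0976]), 'ext': [[0.4225, 0.0425], [0.533, 0.1524]], 'circ': (477.2, 97.5, 76.5), 'rect': [477.5, 97.5, 110.1, 110.2, 88.9]}
```

View pics/scene6.png

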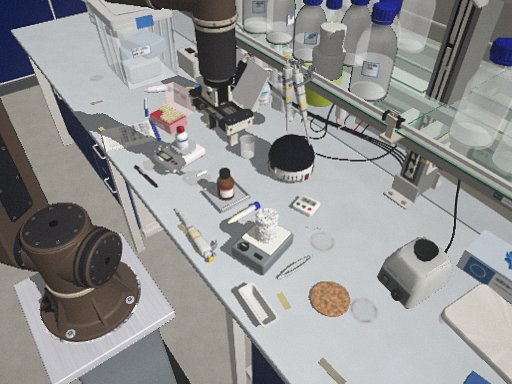

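The white bottle stands on the balance (182,138), the brown one in the tray (225,185) and the flask on the stirrer (266,225). The mat is empty, and the beaker (247,146) and timer (306,205) are where they were.

```bash
python3 -c "
from plant import ctrl
print(ctrl.close_job())"
```

```text
the job is handed in; nothing more can be done
None
```

The job is handed in: the flask is on the stirrer plate, the brown bottle in the tray and the white bottle on the balance pan, each within a few mm of the middle by camera and upright; the beaker and timer were not touched, and it took about 29 s.

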